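# Seat the tube plate on the dry bath and hold the slide chamber's sprung lid at its mark

## Task

Get the dry bath ready for pipetting: carry the aluminium tube plate level by its handle, lower it over the two locating pins of the heating bed until it sits flush, without dropping it, and let go. Then lift the slide chamber's sprung lid by its bar to the green 40-degree mark on the hinge scale, never past the scale's end and never letting it snap shut, and finish while still holding it there in the gripper, so that a colleague can reach in with the pipette while the slides stay warm. Leave everything else where it stands.

Things in the scene. Friction and masses are not known exactly. Their poses are not given: they have to be found in the camera images.
- plate_mid (a point): tube plate (loose, 0.35 to 0.65 kg): aluminium plate 116 x 80 x 20 mm with two rows of wells, some holding capped tubes whose caps stand 7 mm above the plate, and two 10.5 mm locating holes right through it, 46 mm either side of its centre on its long middle line. This point is the plate's centre, 10 mm above its underside; its x axis runs along the 116 mm side through both holes, z up. The plate is the same when turned half round.
- plate_grip (a point): centre of the tube plate's black carrying handle, 44 mm above plate_mid: a flat upright bar 66 mm long along the plate's x, 10 mm thick along its y (grasp across y), 16 mm tall, on two posts 52 mm apart; nothing but the low tube caps stands beside it
- tube_plate: the whole tube plate with its tubes and handle; origin at the centre of its underside, axes as plate_mid
- bed (a point): centre of the top face of the aluminium heating bed (126 x 90 mm) at the left of the dry bath, about 84 mm above the table, where the plate's underside rests when flush. Two 8 mm steel pins with tapered tips stand 16 mm above it, 46 mm either side of this point along its x axis; z up. With the plate seated, plate_mid is 10 mm above this point and plate_grip 54 mm above it
- lid (a joint): opening angle of the slide chamber's lid in rad: 0 shut, grows as its front edge rises; the scale on its right-hand hinge bracket ends at 60 degrees (1.05 rad), with green from 35 to 45 degrees (0.61 to 0.785 rad) and a line at 40 (0.70 rad); an orange pointer moves with the lid. The hinge spring and the lid's weight (together about 1.0 N m shut, 1.3 N m at the mark: 7 to 10 N at the bar, square to the arm) always pull it shut, and it shuts at once if let go
- lid_bar (a point): middle of the lid's round steel bar handle, 12 mm thick and 90 mm long along this point's y axis between its two posts, 35 mm above the lid's top face, near the front edge (the side towards the robot, 25 mm from it); its axes turn with the lid. The white lid is 160 x 130 x 16 mm, about 0.45 kg
- lid_hinge (a point): point on the lid's hinge line, level with the lid's top face when shut, about 112 mm above the table, in line with the middle of the bar; the hinge line is this point's y axis. It turns with the lid: with the lid shut its x axis points away from the operator's side, the bar lies at (-140, 0, +35) mm from it in its axes, and opening turns the lid about +y. The hinge is on the side away from the robot
- dry_bath: dry bath, fixed to the table: grey case 280 mm deep (x) and 320 mm wide (y), top 80 mm above the table, sloping control panel on the side towards the robot (its -x), heating bed at its left (+y), slide chamber with the lid at its right (-y), the opening scale standing on its right-hand edge to 187 mm above the table (the highest point; the lid bar reaches 153 mm with the lid shut). Origin under the case's centre
- tip_box: pipette-tip box, blue with a clear lid, 118 x 82 x 65 mm; origin at the centre of its underside; leave it alone
- dishes: two stacked clear 56 mm petri dishes, 30 mm high, standing on the dry bath's top behind the heating bed; origin at the centre of its underside; leave it alone
- timer: bench timer, white with an orange face, 30 x 68 x 62 mm; origin at the centre of its underside; leave it alone
- reagent: amber bottle with a blue cap, 60 mm diameter, 120 mm high; origin at the centre of its underside; leave it alone
- meter: white hand-held meter lying flat, about 208 x 88 x 50 mm; origin at the centre of its underside; leave it alone
- slide_box: green and white slide box, 87 x 102 x 34 mm, to the left of the dry bath and further back; origin at the centre of its underside; leave it alone
- marker: marker pen, white with a blue cap, 135 mm long, 14 mm thick, lying behind the dry bath; origin at the centre of its underside; leave it alone
Not all that is in view belongs to the job. Leave any red look-alike of the tube_plate alone.

How it is judged:
By the outcome, as a careful person would: the job done as asked, in the order asked, and still so for the second after the job is handed in, while the arm keeps its last pose, push and grip.
It also fails if it takes over 58 s, if anything falls off the work surface, if the arm or the gripper's body presses on something with over 40 N, if the wrist force passes 120 N, or if a joint passes its speed limit or range.

## Robot

A 7-joint arm with a two-finger parallel gripper is mounted at the origin on the work surface. World frame = base frame: x ahead of the robot, y to its left, z up, the work surface at z = 0. Lengths are in m, angles in degrees, forces in N, time in s.
With the tool pointing down it reaches from about 0.425 to 0.875 m from the base axis. Payload 4.7 kg.
Tool frame: the origin (TCP) lies midway between the tips of the shut fingers; the grasp point (between the pads) lies env.grip_point_offset behind it (env.grip_point_offset is the distance from the TCP to the grasp point, in m); x points along the fingers, y is the direction in which the jaws open and shut, and the axes are right-handed (so a half turn about x gives the same grasp; the last joint's range is limited). The gripper opens to 87 mm and grips with 3 to 60 N. Pads are 19 mm wide; open, the fingers measure 117 mm over their backs; the gripper's body (75 mm by 190 mm) begins 51 mm behind the grasp point.
Start: joints at [69.506, 18.392, -4.016, 83.108, 1.295, 78.541, -3.26], TCP at [0.236, -0.606, 0.223] pointing down, gripper open.
Joint ranges: [-163.93, 163.93], [-17.29, 119.83], [-79.2, 71.16], [3.27, 140.29], [-89.18, 269.18], [5.43, 117.66], [-154.24, 154.24]. Speed limits (degrees/s): [147.25, 147.25, 180, 180, 180, 180, 180].

## Interface

Orientations are given as [roll, pitch, yaw] about the fixed x, y, z axes, in that order (R = Rz(yaw) Ry(pitch) Rx(roll)).
In Python, from cell import readout, read_camera, camera_params, sign_off, spot_in, pinpoint, env gives the robot as it stands.
- The arm moves only by the shell command python3 -m pendant 'ROWS' [OPENING] [FORCE]. ROWS is a JSON object of lists of equal length, an entry for each row: "xyz": the shift along the world's x, y, z in m, a list of three; "turn": the turn about the world's z in rad. A call has 1 to 10 rows; each row shifts and turns the pose as measured when the row begins; what a row does not reach is not made up. A row lasts 1/8 s, in which the tool goes at most 62.5 mm and 10.7 degrees, less where a joint would pass 70% of its speed; a pose out of reach is approached as far as the arm can. A call is refused whole if a number of a shift passes 0.0625 or a number of a turn 0.188, either way. A call with a gripper value outside its range is refused whole. OPENING is the opening, from 0 (shut) to 1 (fully open), set as the call begins (- or left out, the last holds). The fingers move at their own pace and stop on an object; FORCE is the grip in N (left out, the last holds). Time passes only in rows, so rows that do not move let the fingers close. It gives the time, the measured TCP pose, the force and the opening at its end, in the units of the state.
- readout.get_obs(): the state, without advancing time (a new reading comes with each control period).
- read_camera(name): name is "scene" or "top" or "wrist"; returns the picture (480x640x3 uint8, red, green, blue); there is no depth.
- camera_params(name): a dict with "fx", "fy", "cx", "cy" (pixels), "k1" (the pictures are not rectified: a ray, as slopes to the right and down, at radius r is drawn at 1 + k1 r^2 times it, then the intrinsics apply), "rvec" (rotation vector, rad) and "tvec" (3), from world to camera coordinates, as OpenCV has them; the wrist camera has in their place "hand_eye" (4x4, takes a point from camera to tool coordinates, whose origin is the TCP and whose axes are the tool frame's). Camera axes: x right, y down, z forward; pixel columns grow to the right and rows downward; lengths in m; the calibration is good to about 2 mm. A picture is of the moment at which its call begins: read the wrist's pose just before it. camera_params takes no time and is no camera call.
- sign_off(): hands the job in, once; it reports no verdict.
Trained networks look in the newest picture that a camera, given by its name, has taken for a name from the list of things; names that differ only in an ending like _2 or _b are one class to them, and where a whole thing is asked for, a point or a joint stands for the part that bears it (a point fixed in the world has none). Each returns a list of dicts, best first, with "score" (0 to 1); they miss things now and then, are a little off and sometimes report something else, mostly with a low value. They report only what shows in the picture. A call takes as long as a camera call. They do not tell look-alikes from the thing itself.
- spot_in(camera, name): "at" ([x, y, z] in m, in the coordinates of the camera as it stood for that picture, good to about 4 mm: the middle of the surface that is visible of it).
- pinpoint(camera, name): "at" ([x, y, z] in m, in the coordinates of the camera as it stood for that picture, good to about 4 mm: a listed point, or the origin of a listed thing).
The state is a dict: "time_s": time; "qpos": joint angles; "joint_velocities": joint speeds; "effort": joint torques, N m; "tool_pos": TCP position; "tool_rot": TCP orientation; "force": force on the tool from outside, world axes, zero at the start; "wrist_torque": the same for the moment, N m; "grip_width": finger opening in m.
Only numpy, scipy, OpenCV 4.12 (cv2) and the standard library are available. Lean on these libraries where they do the work, as an engineer would, in place of code of your own. Each camera call takes 0.05 s, during which the arm holds its last target.

## Working session

There is one attempt and no reset: what is moved stays moved. The work goes in short steps, Python scripts to look and compute and a shell command to move; the robot and the scene stay as the last step left them, time stands still between calls to the robot, and variables do not carry over. Pictures are saved under pics/ and viewed, and the job is handed in when it is done.

```bash
mkdir -p pics; cat > h.py <<'E'
import numpy as np, cv2
from scipy.spatial.transform import Rotation as R
from cell import readout, read_camera, camera_params, sign_off, spot_in, pinpoint, env
def pose():
    o=readout.get_obs(); return np.array(o["tool_pos"]),R.from_euler('xyz',o["tool_rot"],degrees=True).as_matrix(),o
def snap(cam,fn):
    im=read_camera(cam); cv2.imwrite('pics/'+fn,im[:,:,::-1]); return im
def toworld(cam,p,tp=None):
    c=camera_params(cam); p=np.array(p)
    if cam=='wrist':
        H=np.array(c["hand_eye"]); t,Rm=tp; return Rm@(H[:3,:3]@p+H[:3,3])+t
    Rm=cv2.Rodrigues(np.array(c["rvec"]))[0]; return Rm.T@(p-np.array(c["tvec"]).ravel())
def rotw(cam,tp=None):
    c=camera_params(cam)
    if cam=='wrist': return tp[1]@np.array(c["hand_eye"])[:3,:3]
    return cv2.Rodrigues(np.array(c["rvec"]))[0].T
def proj(cam,P,tp=None):
    c=camera_params(cam); P=np.atleast_2d(P)
    if cam=='wrist':
        H=np.array(c["hand_eye"]); t,Rm=tp; q=(P-t)@Rm; q=(q-H[:3,3])@H[:3,:3]
    else:
        q=P@cv2.Rodrigues(np.array(c["rvec"]))[0].T+np.array(c["tvec"]).ravel()
    s=q[:,:2]/q[:,2:]; r2=(s**2).sum(1,keepdims=True); s=s*(1+c["k1"]*r2)
    return s*[c["fx"],c["fy"]]+[c["cx"],c["cy"]]
def ray_z(cam,uv,z,tp=None):
    c=camera_params(cam); s0=(np.array(uv,float)-[c["cx"],c["cy"]])/[c["fx"],c["fy"]]; s=s0.copy()
    for _ in range(20): s=s0/(1+c["k1"]*(s@s))
    Rm=rotw(cam,tp); o=toworld(cam,[0,0,0],tp); d=Rm@np.array([s[0],s[1],1]); return o+d*(z-o[2])/d[2]
E
python3 - <<'E'
from h import *
t,Rm,o=pose(); print(o, env.grip_point_offset)
snap('scene','s0.png'); snap('top','t0.png')
for cam in('top','scene'):
    print(cam,camera_params(cam))
    for n in ['plate_mid','plate_grip','bed','lid_bar','lid_hinge','dry_bath','tip_box','dishes','timer','reagent','meter','slide_box','marker']:
        for r in pinpoint(cam,n)[:3]: print(n,round(r['score'],2),toworld(cam,r['at']).round(4),[k for k in r])
E
```

```text
{'time_s': 0.0, 'qpos': array([69.50492456, 18.44052115, -4.01481127, 83.17526427,  1.29614233,
       78.53964877, -3.26117513]), 'joint_velocities': array([ 0.04781432, -0.02427661, -0.00792732,  0.00211626, -0.06729734,
       -0.01560416,  0.01128078]), 'effort': array([ 4.48967503e-04, -4.91286993e+01, -4.03566342e-01, -3.12529993e+01,
       -6.39283005e-02,  4.38176352e-02,  1.83660800e-04]), 'tool_pos': array([ 0.23588311, -0.6050983 ,  0.22144167]), 'tool_rot': array([-86.34022765,  89.88964378, 114.96297499]), 'force': array([-0.11629826, -0.69992031, -0.18189402]), 'wrist_torque': array([ 0.0179906 , -0.03844002, -0.02884093]), 'grip_width': 0.08714571927847985} 0.0187
top {'fx': 545.9059556363538, 'fy': 545.9059556363538, 'cx': 318.20666362040356, 'cy': 233.9590105602511, 'k1': -0.10158728636884548, 'rvec': array([ 2.14374005, -2.16523861,  0.09678191]), 'tvec': array([0.21178431, 0.61938656, 1.459825  ])}
plate_mid 0.71 [0.4365 0.7233 0.0122] ['at', 'score']
plate_mid 0.58 [0.5113 0.3373 0.0086] ['at', 'score']
plate_grip 0.72 [0.5098 0.3385 0.0541] ['at', 'score']
plate
[... 1547 characters left out ...]
']
plate_grip 0.69 [0.4364 0.7253 0.0562] ['at', 'score']
bed 0.88 [0.5557 0.0934 0.0806] ['at', 'score']
lid_bar 0.9 [ 0.5098 -0.0689  0.1524] ['at', 'score']
lid_hinge 0.98 [ 0.65   -0.055   0.1153] ['at', 'score']
dry_bath 0.89 [ 0.5686  0.0186 -0.0016] ['at', 'score']
dry_bath 0.16 [ 0.6469 -0.0507  0.1155] ['at', 'score']
tip_box 0.83 [ 0.4637 -0.2983 -0.0009] ['at', 'score']
dishes 0.63 [0.6702 0.1199 0.0808] ['at', 'score']
timer 0.82 [ 0.6591  0.3995 -0.0013] ['at', 'score']
timer 0.41 [0.51   0.3377 0.056 ] ['at', 'score']
reagent 0.57 [ 0.6868 -0.3164 -0.0048] ['at', 'score']
slide_box 0.62 [0.7134 0.2796 0.0014] ['at', 'score']
marker 0.57 [ 0.7848 -0.0605  0.0015] ['at', 'score']
```

View pics/s0.png

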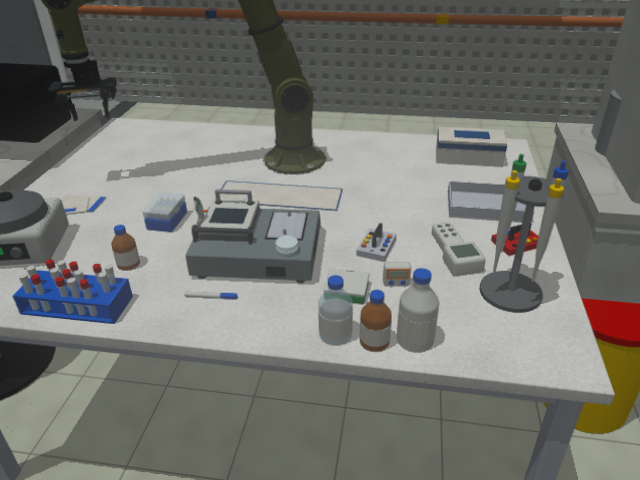

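View pics/t0.png

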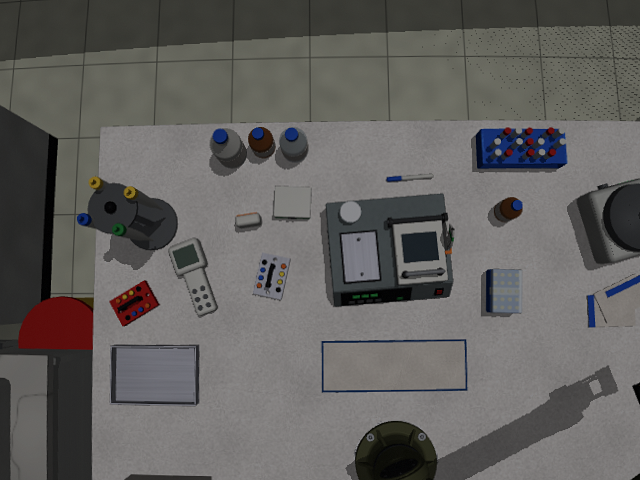

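```bash
python3 - <<'E'
from h import *
im=cv2.imread('pics/t0.png')
a=cv2.resize(im[245:310,240:305],None,fx=6,fy=6,interpolation=cv2.INTER_CUBIC)
b=cv2.resize(im[190:310,320:460],None,fx=4,fy=4,interpolation=cv2.INTER_CUBIC)
c=np.zeros((480,390+560,3),np.uint8); c[:390,:390]=a; c[:,390:]=b
cv2.imwrite('pics/crop0.png',cv2.resize(c,(790,399)))
t,Rm,o=pose(); print(Rm.round(3))
print(camera_params('wrist'))
E
```

```text
[[ 0.     0.363 -0.932]
 [-0.    -0.932 -0.363]
 [-1.     0.     0.   ]]
{'fx': 348.70182855600456, 'fy': 348.70182855600456, 'cx': 313.6644192516629, 'cy': 237.5775074453214, 'k1': 0.019217654796698208, 'hand_eye': array([[ 2.42560208e-04, -2.64209990e-01,  9.64465148e-01,
        -1.62025645e-01],
       [ 9.99999367e-01,  1.12353196e-03,  5.62885180e-05,
        -7.39607604e-04],
       [-1.09847941e-03,  9.64464524e-01,  2.64210096e-01,
        -7.13965993e-02],
       [ 0.00000000e+00,  0.00000000e+00,  0.00000000e+00,
         1.00000000e+00]])}
```

View pics/crop0.png

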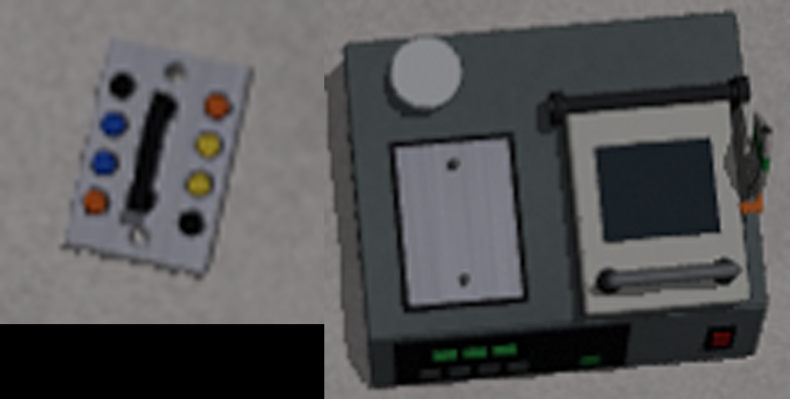

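```bash
python3 - <<'E'
from h import *
s=790/950
A=lambda x,y:(x/s/6+240,y/s/6+245)
B=lambda x,y:((x/s-390)/4+320,y/s/4+190)
for P,z in (((A(175,70),A(138,237)),.02),((B(453,163),B(463,280)),.1)):
    p=[ray_z('top',q,z) for q in P]; d=p[0]-p[1]; print(p,(p[0]+p[1])/2,np.degrees(np.arctan2(d[1],d[0])),np.linalg.norm(d))
p=[ray_z('top',B(*q),z) for q,z in(((600,282),.148),((735,270),.148))]; d=p[0]-p[1]; print(p, np.degrees(np.arctan2(d[1],d[0])))
E
```

```text
[array([0.5549116, 0.3258142, 0.02     ]), array([0.46289195, 0.3463923 , 0.02      ])] [0.50890178 0.33610325 0.02      ] -12.605502545776499 0.09429248769674287
[array([0.59993464, 0.09838158, 0.1       ]), array([0.50787598, 0.09206604, 0.1       ])] [0.55390531 0.09522381 0.1       ] 3.9245337397409648 0.09227504140193854
[array([ 0.50343987, -0.00869139,  0.148     ]), array([ 0.51123178, -0.11144165,  0.148     ])] 94.33663654127265
```

```bash
python3 -m pendant '{"xyz":[[0.02,0.03,0.03],[0.032,0.045,0.02],[0.032,0.045,0.02],[0.032,0.045,0.01],[0.032,0.045,0],[0.032,0.045,0],[0.032,0.045,0],[0.032,0.045,0],[0.032,0.045,0],[0.02,0.045,0]],"turn":[-0.06,-0.06,-0.06,-0.06,-0.06,-0.06,-0.06,-0.06,-0.06,-0.05]}' 1 30
```

```text
time_s: 2.65
tool_pos: [0.5354, -0.1601, 0.3059]
tool_rot: [147.3, 89.7, -47.0]
force: [0.3, -1.0, -0.1]
grip_width: 0.0867
```

```bash
python3 -m pendant '{"xyz":[[-0.003,0.055,0],[-0.003,0.055,0],[-0.003,0.055,0],[-0.003,0.055,0],[-0.003,0.055,0],[-0.003,0.055,0],[-0.003,0.055,-0.01],[-0.003,0.055,-0.02],[-0.003,0.045,-0.03],[0,0.012,-0.02]],"turn":[0,0,0,0,0,0,0,0,0,0]}'
python3 - <<'E'
from h import *
t,Rm,o=pose(); snap('wrist','w1.png'); print(t.round(4),np.degrees(np.arctan2(Rm[1,1],Rm[0,1])))
for n in('plate_mid','plate_grip'):
    for r in pinpoint('wrist',n): print(n,r['score'],toworld('wrist',r['at'],(t,Rm)).round(4))
E
```

```text
time_s: 3.9
tool_pos: [0.5068, 0.3573, 0.2275]
tool_rot: [-163.0, 89.2, 2.8]
force: [0.9, -0.6, -0.9]
grip_width: 0.0871
[0.5068 0.3573 0.2275] -104.13767260366967
plate_mid 0.92 [0.5099 0.3392 0.0115]
plate_grip 0.56 [0.5088 0.336  0.0538]
```

View pics/w1.png

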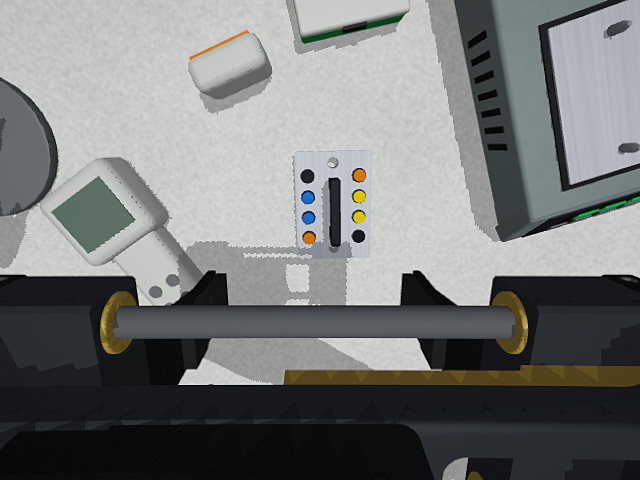

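```bash
python3 - <<'E'
from h import *
t,Rm,o=pose(); tp=(t,Rm)
g=lambda u,v,z:ray_z('wrist',(u,v),z,tp)
c=[g(295,151,.02),g(369,151,.02),g(370,257,.02),g(297,258,.02)]
print(np.mean(c,0)); 
for a,b in((3,0),(2,1)): d=c[b]-c[a];print(np.degrees(np.arctan2(d[1],d[0])),np.linalg.norm(d))
h=[g(335,178,.062),g(335,248,.062)];d=h[0]-h[1];print(np.mean(h,0),np.degrees(np.arctan2(d[1],d[0])),np.linalg.norm(d))
E
```

```text
[0.51034653 0.33228322 0.02      ]
-13.969263834100577 0.1157815150576743
-11.423808960873844 0.11467969885037685
[0.5100423  0.33238309 0.062     ] -13.402969637966827 0.06797399373853354
```

```bash
python3 -m pendant '{"xyz":[[0.003,-0.023,-0.04],[0,0,-0.04],[0,0,-0.035],[0,0,0]],"turn":[0.02,0,0,0]}'
python3 - <<'E'
from h import *
t,Rm,o=pose(); snap('wrist','w2.png'); print(t.round(4),np.degrees(np.arctan2(Rm[1,1],Rm[0,1])),Rm.round(3))
for n in('plate_mid','plate_grip'):
    for r in pinpoint('wrist',n): print(n,r['score'],toworld('wrist',r['at'],(t,Rm)).round(4))
E
```

```text
time_s: 4.55
tool_pos: [0.5178, 0.3246, 0.1169]
tool_rot: [-170.3, 88.6, -4.0]
force: [-0.7, -0.4, 0.3]
grip_width: 0.087
[0.5178 0.3246 0.1169] -103.73388358774926 [[ 0.024 -0.237 -0.971]
 [-0.002 -0.971  0.237]
 [-1.    -0.004 -0.024]]
plate_mid 0.76 [0.5123 0.3386 0.0102]
plate_grip 0.92 [0.507  0.3385 0.0561]
```

View pics/w2.png

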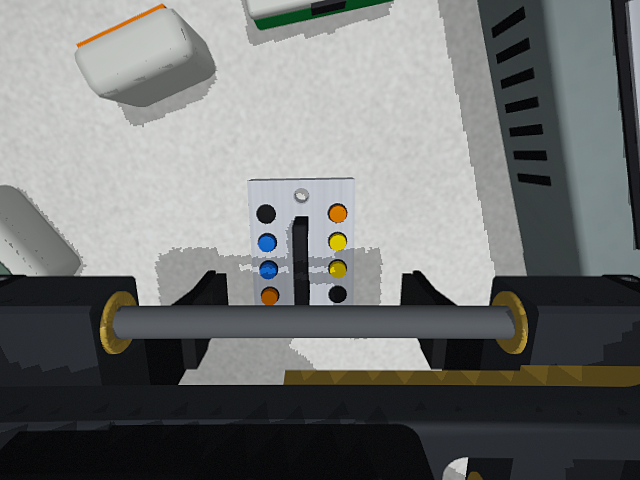

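```bash
python3 -m pendant '{"xyz":[[0,0,0]],"turn":[0]}'
python3 - <<'E'
from h import *
t,Rm,o=pose(); tp=(t,Rm); print(t.round(4),Rm.round(4)[:,0])
g=lambda u,v,z:ray_z('wrist',(u,v),z,tp)
print(g(302,195,.02),g(249,180,.02),g(354,178,.02),g(301,217,.062), g(301,300,.062))
a=np.radians(-13); X=np.array([np.cos(a),np.sin(a)])
print('centre from hole',g(302,195,.02)[:2]-.046*X,'edge',(g(249,180,.02)+g(354,178,.02))[:2]/2-.058*X,'handle',g(301,217,.062)[:2]-.033*X)
E
```

```text
time_s: 4.82
tool_pos: [0.5204, 0.3284, 0.1229]
tool_rot: [-158.9, 88.1, 7.4]
force: [0.3, -0.1, -0.8]
grip_width: 0.0869
[0.5204 0.3284 0.1229] [ 0.033   0.0043 -0.9994]
[0.5570461  0.33016677 0.02      ] [0.5774426 0.3665118 0.02     ] [0.56029432 0.2888614  0.02      ] [0.54750807 0.33130733 0.062     ] [0.49085732 0.34550918 0.062     ]
centre from hole [0.51222508 0.34051452] edge [0.512355   0.34073377] handle [0.51535386 0.33873071]
```

```bash
for i in 1 2 3; do python3 -m pendant '{"xyz":[[0,0,0]],"turn":[0]}'|head -3; python3 -c "
from h import *
t,Rm,o=pose();print(t.round(4),Rm.round(4)[:,0],o['joint_velocities'].round(2))"; done
```

```text
time_s: 4.95
tool_pos: [0.5212, 0.329, 0.1244]
tool_rot: [-157.7, 88.0, 8.6]
[0.5212 0.329  0.1244] [ 0.0352  0.0053 -0.9994] [-0.03 -0.61 -0.07 -0.61 -0.15  0.18  0.19]
time_s: 5.08
tool_pos: [0.5214, 0.3293, 0.1251]
tool_rot: [-157.2, 87.9, 9.2]
[0.5214 0.3293 0.1251] [ 0.0361  0.0058 -0.9993] [-0.06 -0.28 -0.12 -0.37 -0.07  0.16  0.09]
time_s: 5.2
tool_pos: [0.5215, 0.3295, 0.1254]
tool_rot: [-157.0, 87.9, 9.3]
[0.5215 0.3295 0.1254] [ 0.0365  0.006  -0.9993] [-0.06 -0.05 -0.08 -0.18 -0.04  0.22 -0.01]
```

```bash
python3 - <<'E'
from h import *
t,Rm,o=pose(); snap('wrist','w3.png'); print(t.round(4),np.degrees(np.arctan2(Rm[1,1],Rm[0,1])),Rm.round(3))
for n in('plate_mid','plate_grip'):
    for r in pinpoint('wrist',n): print(n,r['score'],toworld('wrist',r['at'],(t,Rm)).round(4))
im=cv2.imread('pics/w3.png'); cv2.imwrite('pics/w3c.png',cv2.resize(im[150:310,200:400],None,fx=4,fy=4)[:600])
a=np.radians(-13); 
c=np.array([.511,.3355,0]);X=np.array([np.cos(a),np.sin(a),0]);Y=np.array([-np.sin(a),np.cos(a),0]);Z=np.array([0,0,1])
print(proj('wrist',[c+.046*X+.02*Z,c+.058*X+.04*Y+.02*Z,c+.058*X-.04*Y+.02*Z,c+.033*X+.062*Z,c+.033*X-.01*Z*0+.062*Z],(t,Rm)).round(1))
E
```

```text
[0.5215 0.3295 0.1254] -103.62781375398944 [[ 0.037 -0.236 -0.971]
 [ 0.006 -0.972  0.236]
 [-0.999 -0.014 -0.034]]
plate_mid 0.78 [0.5094 0.3359 0.0125]
plate_grip 0.78 [0.5082 0.3384 0.0534]
[[310.9 196. ]
 [258.5 180.8]
 [363.1 179.8]
 [309.7 222.9]
 [309.7 222.9]]
```

View pics/w3c.png

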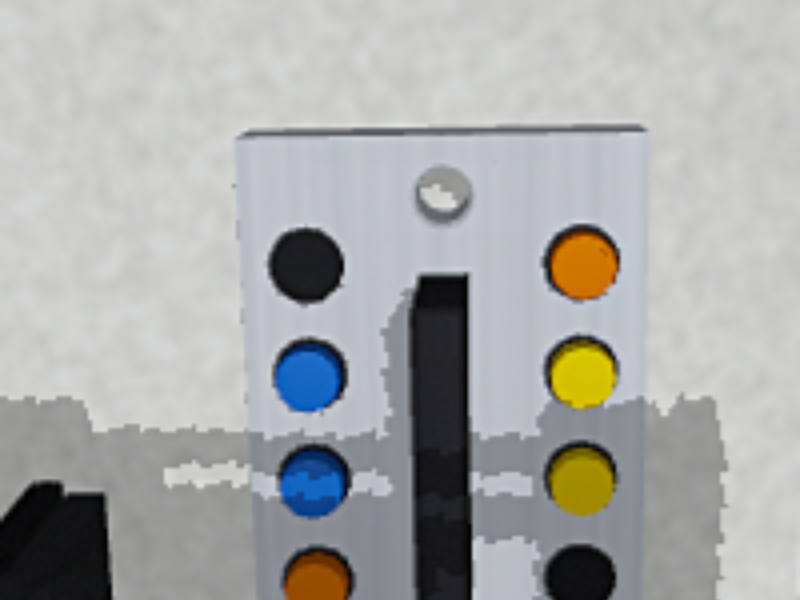

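```bash
python3 -m pendant '{"xyz":[[-0.002,0.001,-0.01],[-0.003,0.0015,-0.012],[-0.003,0.0015,-0.012],[-0.002,0.001,-0.012],[-0.001,0.001,-0.01],[0,0,-0.005],[0,0,0],[0,0,0]],"turn":[0.003,0.003,0.003,0,0,0,0,0]}'; python3 -c "
from h import *
t,Rm,o=pose();print(t.round(4),Rm.round(4)[:,0],np.degrees(np.arctan2(Rm[1,1],Rm[0,1])))"
```

```text
time_s: 6.35
tool_pos: [0.5084, 0.3354, 0.0582]
tool_rot: [-158.5, 88.1, 8.5]
force: [-0.0, -0.4, -0.2]
grip_width: 0.0874
[0.5084 0.3354 0.0582] [ 0.0335  0.005  -0.9994] -103.04512270256677
```

```bash
python3 -m pendant '{"xyz":[[0.0005,0,-0.008],[0.0005,0,-0.008],[0,0,-0.005],[0,0,0],[0,0,0]],"turn":[0,0,0,0,0]}'; python3 -c "
from h import *
t,Rm,o=pose();print(t.round(4),Rm.round(4)[:,0],np.degrees(np.arctan2(Rm[1,1],Rm[0,1])))
snap('wrist','w4.png')"
```

```text
time_s: 6.98
tool_pos: [0.51, 0.3354, 0.0362]
tool_rot: [-158.1, 88.0, 8.9]
force: [-0.4, -0.0, -0.5]
grip_width: 0.087
[0.51   0.3354 0.0362] [ 0.0343  0.0054 -0.9994] -103.07985444240143
```

View pics/w4.png

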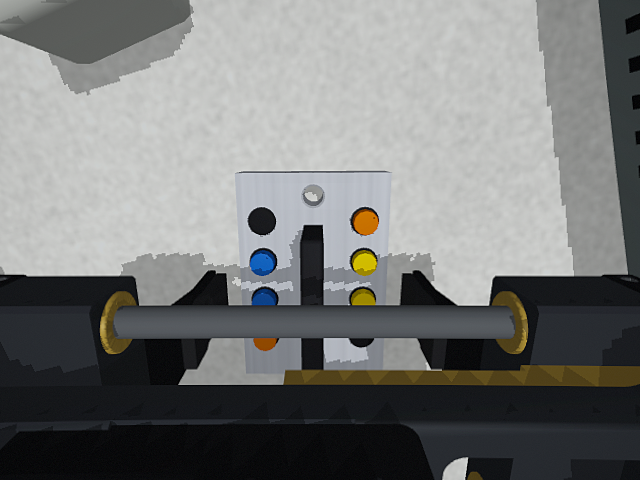

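```bash
python3 -m pendant '{"xyz":[[0,0,0],[0,0,0],[0,0,0],[0,0,0],[0,0,0]],"turn":[0,0,0,0,0]}' 0 50; python3 -c "
from h import *
t,Rm,o=pose();print(t.round(4),Rm.round(4)[:,0],np.degrees(np.arctan2(Rm[1,1],Rm[0,1])))
snap('wrist','w5.png')"
```

```text
time_s: 7.65
tool_pos: [0.5104, 0.3356, 0.0369]
tool_rot: [-157.4, 87.9, 9.5]
force: [-1.3, -0.1, -0.1]
grip_width: 0.0449
[0.5104 0.3356 0.0369] [ 0.0353  0.0059 -0.9994] -103.0835374682481
```

View pics/w5.png

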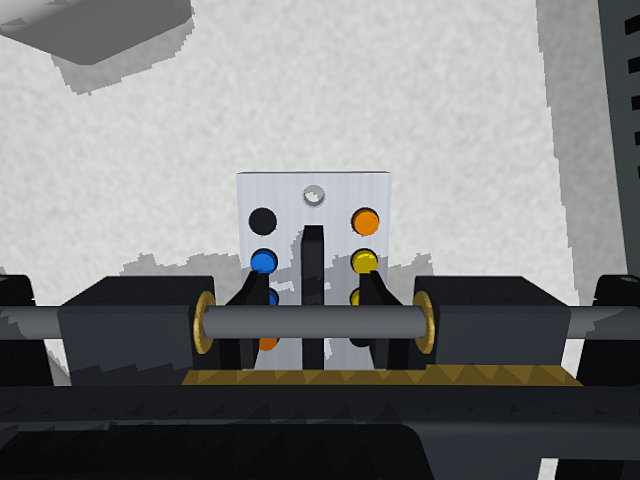

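```bash
python3 -m pendant '{"xyz":[[0,0,0],[0,0,0],[0,0,0],[0,0,0],[0,0,0],[0,0,0]],"turn":[0,0,0,0,0,0]}' 0 50; python3 -c "
from h import *
t,Rm,o=pose();print(t.round(4),Rm.round(4)[:,0],np.degrees(np.arctan2(Rm[1,1],Rm[0,1])))"
```

```text
time_s: 8.45
tool_pos: [0.5104, 0.3359, 0.0368]
tool_rot: [-156.8, 87.9, 10.1]
force: [0.5, 0.6, 0.1]
grip_width: 0.0098
[0.5104 0.3359 0.0368] [ 0.0355  0.0064 -0.9993] -103.06439072399188
```

```bash
python3 -m pendant '{"xyz":[[0,0,0.006],[0,0,0.012],[0,0,0.02],[0,0,0.025],[0,0,0.025],[0,0,0.025],[0,0,0.02],[0,0,0.012],[0,0,0.004],[0,0,0]],"turn":[0,0,0,0,0,0,0,0,0,0]}'; python3 -c "
from h import *
t,Rm,o=pose();print(t.round(4),Rm.round(4)[:,0],np.degrees(np.arctan2(Rm[1,1],Rm[0,1])),o['wrist_torque'])
snap('wrist','w6.png')"
```

```text
time_s: 9.7
tool_pos: [0.507, 0.3341, 0.1954]
tool_rot: [-160.3, 88.1, 6.6]
force: [-0.1, 0.6, -6.7]
grip_width: 0.0097
[0.507  0.3341 0.1954] [ 0.0333  0.0039 -0.9994] -103.00064289877987 [ 0.06110965  0.06534582 -0.02607539]
```

View pics/w6.png

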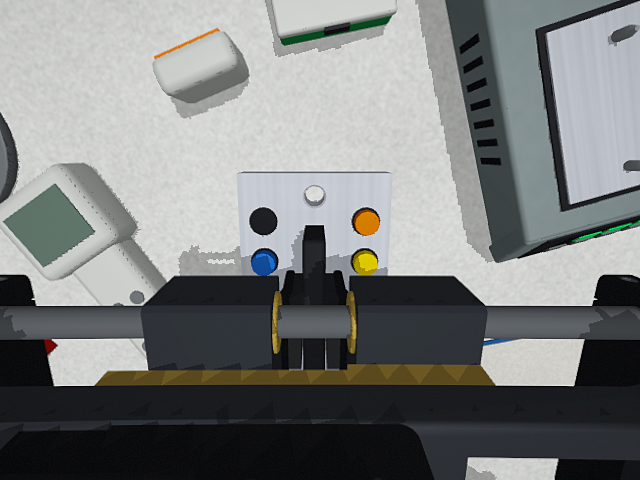

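```bash
python3 -m pendant '{"xyz":[[0.002,-0.01,0],[0.004,-0.02,0],[0.006,-0.03,0],[0.007,-0.035,0],[0.007,-0.035,0],[0.006,-0.03,0],[0.005,-0.025,0],[0.004,-0.018,0],[0.002,-0.01,0],[0,0,0]],"turn":[0.015,0.03,0.04,0.04,0.04,0.04,0.035,0.025,0.01,0]}'; python3 -c "
from h import *
t,Rm,o=pose();print(t.round(4),Rm.round(4)[:,0],np.degrees(np.arctan2(Rm[1,1],Rm[0,1])),o['wrist_torque'],o['joint_velocities'].round(1))"
```

```text
time_s: 11.0
tool_pos: [0.5463, 0.1049, 0.1869]
tool_rot: [-169.1, 89.0, 14.3]
force: [-0.2, 0.3, -4.8]
grip_width: 0.0092
[0.5463 0.1049 0.1869] [ 0.0173  0.0044 -0.9998] -86.65935646062678 [0.03090265 0.05581195 0.0047199 ] [-0.2  0.1 -0.8  0.4 -0.7 -0.2  0.1]
```

```bash
python3 -m pendant '{"xyz":[[0.003,-0.003,0],[0.002,-0.002,0],[0,0,0],[0,0,0]],"turn":[0,0,0,0]}'; python3 - <<'E'
from h import *
t,Rm,o=pose(); snap('wrist','w7.png'); print(t.round(4),np.degrees(np.arctan2(Rm[1,1],Rm[0,1])),Rm.round(3)[:,0],o['joint_velocities'].round(1))
for n in('bed','plate_mid','plate_grip','lid_hinge','lid_bar'):
    for r in pinpoint('wrist',n): print(n,r['score'],toworld('wrist',r['at'],(t,Rm)).round(4))
im=snap('top','t7.png')[:,:,::-1]
cv2.imwrite('pics/t7c.png',cv2.resize(im[180:310,320:470],None,fx=4,fy=4,interpolation=cv2.INTER_CUBIC))
E
```

```text
time_s: 11.5
tool_pos: [0.551, 0.103, 0.1868]
tool_rot: [-163.7, 89.0, 19.9]
force: [0.2, -1.0, -5.3]
grip_width: 0.0094
[0.551  0.103  0.1868] -86.40390302062193 [ 0.017  0.006 -1.   ] [-0.1  0.1 -0.1 -0.2  0.  -0.1  0. ]
plate_mid 0.86 [0.5524 0.1066 0.1586]
plate_grip 0.58 [0.5486 0.1049 0.2061]
lid_hinge 0.71 [ 0.6456 -0.0571  0.113 ]
lid_bar 0.63 [ 0.5088 -0.0673  0.1463]
lid_bar 0.59 [7.116e-01 2.753e-01 1.000e-04]
```

View pics/w7.png

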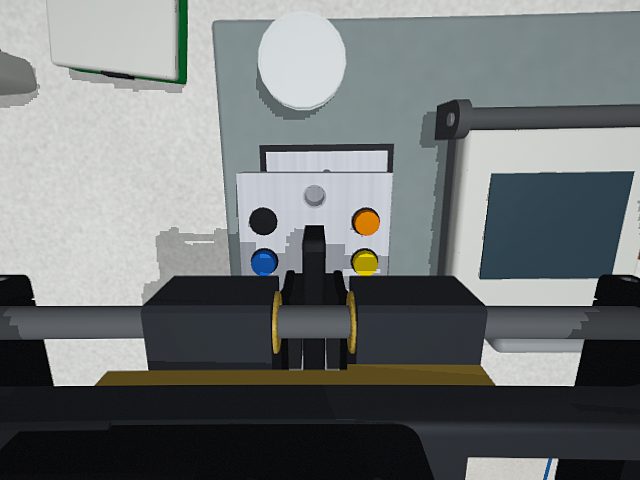

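View pics/t7c.png

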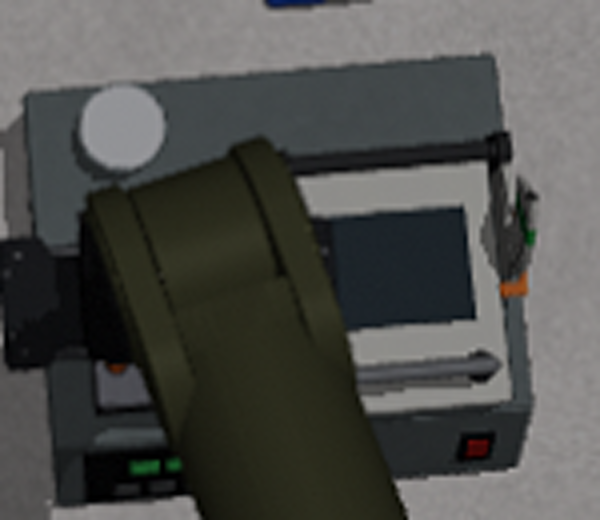

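```bash
python3 - <<'E'
from h import *
im=cv2.imread('pics/w7.png'); cv2.imwrite('pics/w7c.png',cv2.resize(im[135:240,230:400],None,fx=4.6,fy=4.6,interpolation=cv2.INTER_CUBIC))
E
```

```text
(no output)
```

View pics/w7c.png

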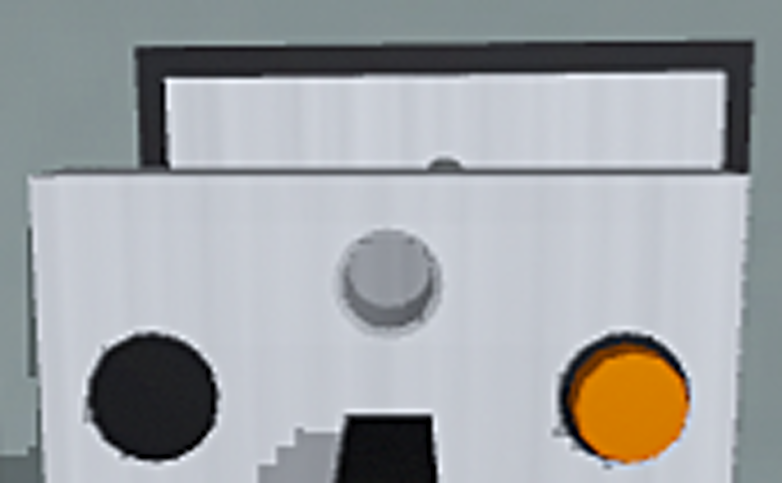

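```bash
python3 - <<'E'
from h import *
from scipy.spatial.transform import Rotation as R
# pose at picture
t=np.array([.551,.103,.1868]); tt,Rm,o=pose(); print(tt-t); t=tt; tp=(t,Rm)
px=lambda x,y:(x/4.6+230,y/4.6+135)
g=lambda q,z:ray_z('wrist',px(*q),z,tp)
a,b=g((166,79),.084),g((727,72),.084); d=a-b; yaw=np.arctan2(d[1],d[0])-np.pi/2
print('bed far corners',a,b,np.linalg.norm(d),np.degrees(yaw)); X=np.array([np.cos(yaw),np.sin(yaw),0])
print('bed centre',(a+b)/2-.063*X)
for dy in(3.9,4.3):
  X=np.array([np.cos(np.radians(dy)),np.sin(np.radians(dy)),0]);print((a+b)/2-.063*X)
print('pin far top',g((446,158),.1),'expected far pin from top',[.5999,.0984])
zt=t[2]-.0368+.02+.0005
a,b=g((30,176),zt),g((748,174),zt); d=a-b; yaw=np.arctan2(d[1],d[0])-np.pi/2;X=np.array([np.cos(yaw),np.sin(yaw),0])
print('plate',a,b,np.linalg.norm(d),np.degrees(yaw),'centre',(a+b)/2-.058*X, 'hole',g((390,280),zt), 'centre by hole',g((390,280),zt)-.046*X)
E
```

```text
[ 3.54503288e-05 -6.22264857e-04  5.32181604e-05]
bed far corners [0.61427317 0.14261817 0.084     ] [0.62100935 0.05270816 0.084     ] 0.09016200035297603 4.284673612129941
bed centre [0.55481733 0.09295631 0.084     ]
[0.55478715 0.0933782  0.084     ]
[0.55481859 0.09293951 0.084     ]
pin far top [0.60556751 0.09730082 0.1       ] expected far pin from top [0.5999, 0.0984]
plate [0.60456682 0.14549301 0.17055322] [0.60978649 0.06658157 0.17055322] 0.07908388835141453 3.7843682436009356 centre [0.54930313 0.10220919 0.17055322] hole [0.59565605 0.10514144 0.17055322] centre by hole [0.54975635 0.10210536 0.17055322]
```

```bash
python3 -m pendant '{"xyz":[[0.001,-0.002,-0.003],[0.0015,-0.003,-0.006],[0.0015,-0.002,-0.008],[0.001,-0.001,-0.008],[0,0,-0.005],[0,0,-0.003],[0,0,0],[0,0,0]],"turn":[0.003,0.003,0.003,0,0,0,0,0]}'; python3 - <<'E'
from h import *
t,Rm,o=pose(); im=snap('wrist','w8.png')[:,:,::-1]; print(t.round(4),np.degrees(np.arctan2(Rm[1,1],Rm[0,1])),Rm.round(4)[:,0],o['joint_velocities'].round(1),o['force'])
cv2.imwrite('pics/w8c.png',cv2.resize(im[135:240,230:400],None,fx=4.6,fy=4.6,interpolation=cv2.INTER_CUBIC))
E
```

```text
time_s: 12.85
tool_pos: [0.556, 0.0934, 0.1508]
tool_rot: [-163.5, 89.0, 20.6]
force: [-0.1, 0.2, -5.4]
grip_width: 0.0093
[0.556  0.0934 0.1508] -85.92981023994967 [ 0.0157  0.0059 -0.9999] [-0.1  0.1 -0.1  0.   0.1  0.  -0. ] [-0.08511429  0.15810345 -5.44551586]
```

View pics/w8c.png

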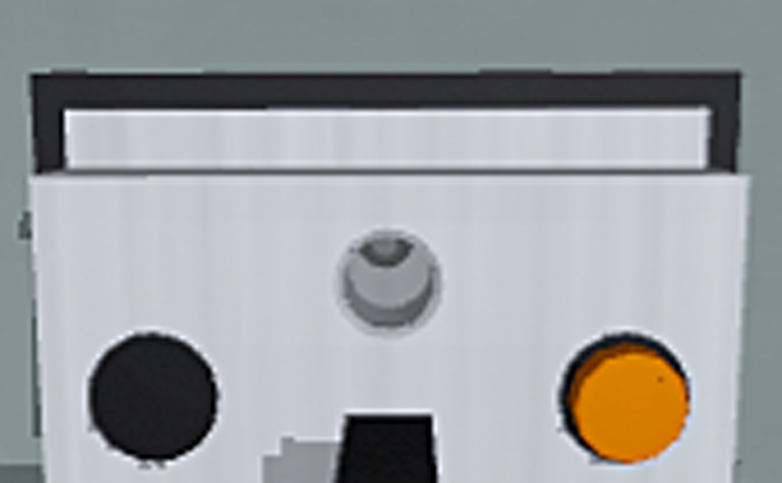

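```bash
python3 - <<'E'
from h import *
t,Rm,o=pose(); tp=(t,Rm)
px=lambda x,y:(x/4.6+230,y/4.6+135)
g=lambda q,z:ray_z('wrist',px(*q),z,tp)
a,b=g((65,109),.084),g((709,108),.084); d=a-b; yaw=np.arctan2(d[1],d[0])-np.pi/2;X=np.array([np.cos(yaw),np.sin(yaw),0])
print('bed',np.linalg.norm(d),np.degrees(yaw),(a+b)/2-.063*X)
zt=t[2]-.0368+.02+.0005
a,b=g((30,176),zt),g((748,174),zt); d=a-b; yaw=np.arctan2(d[1],d[0])-np.pi/2;X=np.array([np.cos(yaw),np.sin(yaw),0])
print('plate',np.linalg.norm(d),np.degrees(yaw),'centre',(a+b)/2-.058*X, 'centre by hole',g((390,280),zt)-.046*X,'hole',g((390,280),zt))
print('pin near front edge of tip',g((387,265),.1),g((387,265),.097))
E
```

```text
bed 0.0899285450818052 4.2298492368602 [0.55491646 0.09383116 0.084     ]
plate 0.0790521258295211 4.311127575827367 centre [0.55427779 0.09330737 0.13448688] centre by hole [0.55473473 0.09320692 0.13448688] hole [0.60060458 0.09666485 0.13448688]
pin near front edge of tip [0.5979871 0.0969369 0.1      ] [0.5976159  0.09692082 0.097     ]
```

```bash
python3 -m pendant '{"xyz":[[0.0004,0.0003,-0.003],[0.0003,0,-0.004],[0,0,-0.004],[0,0,-0.003],[0,0,-0.002],[0,0,0]],"turn":[0,0,0,0,0,0]}'; python3 - <<'E'
from h import *
t,Rm,o=pose(); im=snap('wrist','w9.png')[:,:,::-1]; print(t.round(4),np.degrees(np.arctan2(Rm[1,1],Rm[0,1])),Rm.round(4)[:,0],o['force'],o['wrist_torque'])
cv2.imwrite('pics/w9c.png',cv2.resize(im[135:240,230:400],None,fx=4.6,fy=4.6,interpolation=cv2.INTER_CUBIC))
E
```

```text
time_s: 13.65
tool_pos: [0.5569, 0.0938, 0.1339]
tool_rot: [-163.8, 89.0, 20.2]
force: [0.1, 1.1, -5.5]
grip_width: 0.01
[0.5569 0.0938 0.1339] -85.92901558859353 [ 0.0161  0.0059 -0.9999] [ 0.06156649  1.12591439 -5.53657321] [-0.03515867  0.02570398  0.02485824]
```

View pics/w9c.png

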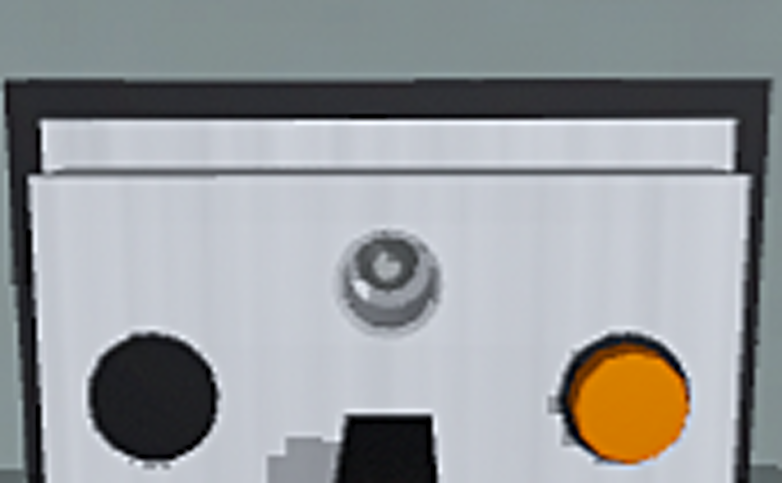

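```bash
python3 - <<'E'
from h import *
t,Rm,o=pose(); tp=(t,Rm)
px=lambda x,y:(x/4.6+230,y/4.6+135)
g=lambda q,z:ray_z('wrist',px(*q),z,tp)
zt=t[2]-.0368+.02+.0005
print('hole',g((390,281),zt),'pin',g((387,265),.1))
E
python3 -m pendant '{"xyz":[[0,0,-0.002],[0,0,-0.003],[0,0,-0.002],[0,0,0]],"turn":[0,0,0,0]}'
```

```text
hole [0.60143574 0.09697774 0.11769489] pin [0.60101926 0.09734701 0.1       ]
time_s: 14.2
tool_pos: [0.5571, 0.0938, 0.1267]
tool_rot: [-164.6, 89.0, 19.5]
force: [0.2, -0.1, -6.0]
grip_width: 0.0099
```

```bash
python3 -m pendant '{"xyz":[[0,0,-0.002],[0,0,-0.002],[0,0,-0.0015],[0,0,0]],"turn":[0,0,0,0]}'; python3 - <<'E'
from h import *
t,Rm,o=pose(); im=snap('wrist','w10.png')[:,:,::-1]; print(t.round(4),Rm.round(4)[:,0],o['force'],o['wrist_torque'])
E
```

```text
time_s: 14.7
tool_pos: [0.5574, 0.0939, 0.1216]
tool_rot: [-165.5, 89.0, 18.6]
force: [-0.1, -0.1, -3.6]
grip_width: 0.0093
[0.5574 0.0939 0.1216] [ 0.0173  0.0058 -0.9998] [-0.12885026 -0.08221191 -3.57514551] [0.00874968 0.11477369 0.00258035]
```

```bash
python3 -m pendant '{"xyz":[[0,0,-0.0015],[0,0,-0.0015],[0,0,0]],"turn":[0,0,0]}'; python3 - <<'E'
from h import *
t,Rm,o=pose(); im=snap('wrist','w11.png')[:,:,::-1]; print(t.round(4),Rm.round(4)[:,0],o['force'],o['wrist_torque'])
cv2.imwrite('pics/w11c.png',cv2.resize(im[135:240,230:400],None,fx=4.6,fy=4.6,interpolation=cv2.INTER_CUBIC))
E
```

```text
time_s: 15.12
tool_pos: [0.5576, 0.094, 0.1215]
tool_rot: [-170.0, 88.9, 14.1]
force: [0.6, 0.8, -4.3]
grip_width: 0.0093
[0.5576 0.094  0.1215] [ 0.0184  0.0046 -0.9998] [ 0.58406823  0.76369628 -4.282168  ] [ 0.15032281 -0.06369226  0.01402651]
```

View pics/w11c.png

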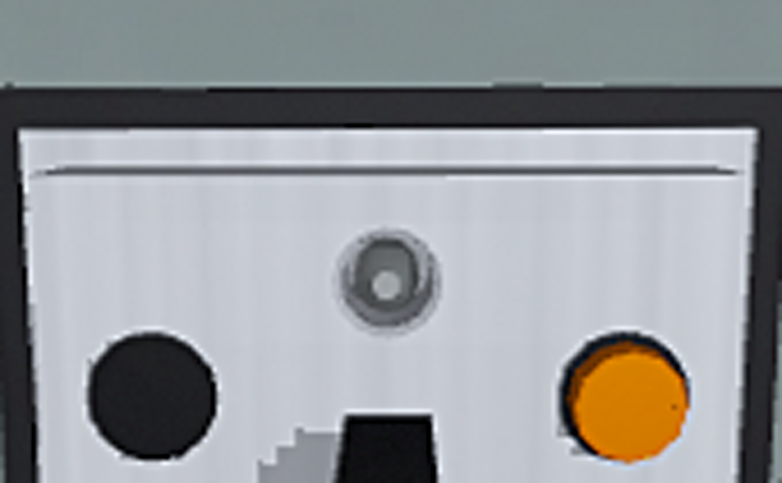

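```bash
python3 -m pendant '{"xyz":[[0,0,-0.003],[0,0,-0.004],[0,0,-0.005]],"turn":[0,0,0]}'; python3 - <<'E'
from h import *
t,Rm,o=pose(); im=snap('scene','s11.png')[:,:,::-1]; print(t.round(4),Rm.round(4)[:,0],o['force'],o['wrist_torque'])
cv2.imwrite('pics/s11c.png',cv2.resize(im[170:290,180:330],None,fx=5,fy=5,interpolation=cv2.INTER_CUBIC))
E
```

```text
time_s: 15.55
tool_pos: [0.5574, 0.0938, 0.1207]
tool_rot: [174.2, 88.9, -1.7]
force: [-16.8, -3.8, 32.4]
grip_width: 0.0095
[0.5574 0.0938 0.1207] [ 1.840e-02 -6.000e-04 -9.998e-01] [-16.80111956  -3.77283203  32.44980493] [-0.65818662  3.24771751  0.01895046]
```

View pics/s11c.png

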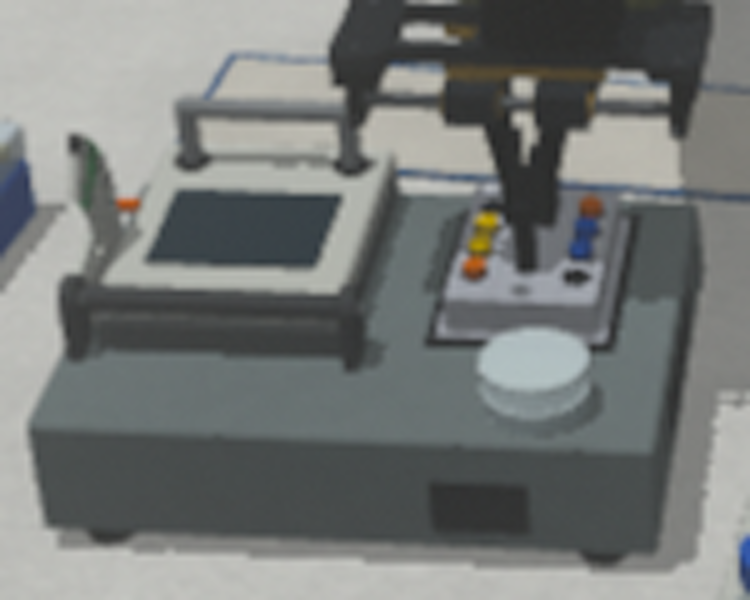

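```bash
python3 -m pendant '{"xyz":[[0,0,0],[0,0,0]],"turn":[0,0]}'; python3 -m pendant '{"xyz":[[0,0,0],[0,0,0],[0,0,0],[0,0,0],[0,0,0]],"turn":[0,0,0,0,0]}' 0.5; python3 - <<'E'
from h import *
t,Rm,o=pose(); im=snap('wrist','w12.png')[:,:,::-1]; print(t.round(4),Rm.round(4)[:,0],o['force'],o['wrist_torque'])
E
```

```text
time_s: 15.85
tool_pos: [0.558, 0.094, 0.1215]
tool_rot: [174.1, 88.8, -1.9]
force: [-0.6, -0.5, -4.7]
grip_width: 0.0095
time_s: 16.48
tool_pos: [0.5592, 0.0943, 0.1213]
tool_rot: [177.3, 88.7, 1.3]
force: [0.4, -0.5, 0.9]
grip_width: 0.0424
[0.5592 0.0943 0.1213] [ 2.250e-02  5.000e-04 -9.997e-01] [ 0.36227972 -0.54144997  0.86710636] [ 0.03180483  0.05022194 -0.02129733]
```

View pics/w12.png

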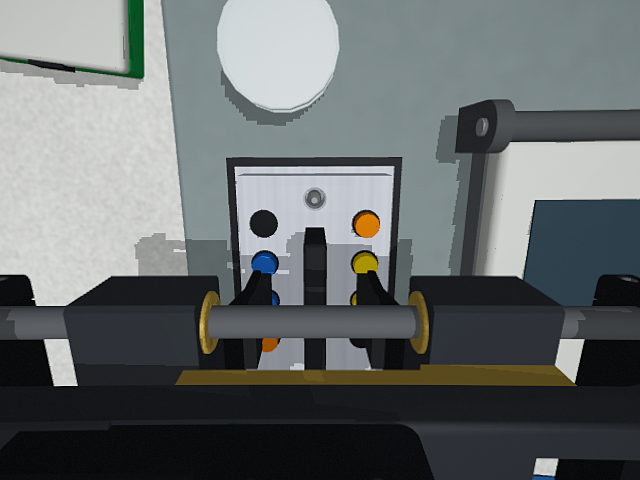

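```bash
python3 -c "
from h import *
t,Rm,o=pose();print(o['qpos'].round(1))"; python3 -m pendant '{"xyz":[[0,0,0.01],[0,0,0.02],[0,0,0.03],[0,0,0.035],[0,0,0.03],[0,0,0.02],[0,0,0.005],[0,0,0]],"turn":[0,0,0,0,0,0,0,0]}' 1;  python3 - <<'E'
from h import *
t,Rm,o=pose(); im=snap('wrist','w13.png')[:,:,::-1]; print(t.round(4),Rm.round(4)[:,0],o['force'],o['qpos'].round(1))
for n in('plate_mid','bed','lid_bar','lid_hinge'):
    for r in pinpoint('wrist',n): print(n,r['score'],toworld('wrist',r['at'],(t,Rm)).round(4))
E
```

```text
[  16.2   14.2  -32.4  102.5    8.7   64.4 -105.1]
time_s: 17.52
tool_pos: [0.5588, 0.095, 0.2803]
tool_rot: [177.7, 88.5, 1.8]
force: [-0.6, -0.9, -0.8]
grip_width: 0.0869
[0.5588 0.095  0.2803] [ 2.600e-02  8.000e-04 -9.997e-01] [-0.64773187 -0.91056547 -0.79809213] [  17.4    7.9  -33.    90.5    4.7   81.5 -101.8]
plate_mid 0.79 [0.5574 0.0976 0.0959]
lid_bar 0.81 [ 0.5081 -0.0642  0.1491]
lid_hinge 0.89 [ 0.6498 -0.0563  0.1145]
```

View pics/w13.png

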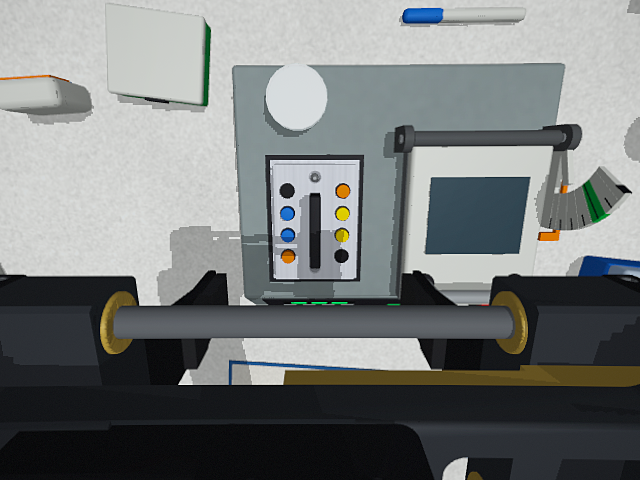

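```bash
python3 -m pendant '{"xyz":[[-0.003,-0.008,0],[-0.005,-0.016,0],[-0.006,-0.02,0],[-0.006,-0.022,0],[-0.006,-0.022,0],[-0.006,-0.02,0],[-0.006,-0.02,0],[-0.005,-0.015,0],[-0.003,-0.008,0],[0,0,0]],"turn":[0.08,0.14,0.17,0.17,0.17,0.17,0.17,0.17,0.14,0.08]}';  python3 -m pendant '{"xyz":[[0,0,0],[0,0,0]],"turn":[0,0]}'; python3 - <<'E'
from h import *
t,Rm,o=pose(); im=snap('wrist','w14.png')[:,:,::-1]; print(t.round(4),Rm.round(4)[:,0],np.degrees(np.arctan2(Rm[1,1],Rm[0,1])),o['qpos'].round(1))
for n in('lid_bar','lid_hinge'):
    for r in pinpoint('wrist',n): print(n,r['score'],toworld('wrist',r['at'],(t,Rm)).round(4))
E
```

```text
time_s: 19.02
tool_pos: [0.5071, -0.0611, 0.272]
tool_rot: [-154.2, 88.8, 116.4]
force: [0.3, -0.1, 0.1]
grip_width: 0.0873
time_s: 19.27
tool_pos: [0.5067, -0.061, 0.271]
tool_rot: [-151.1, 88.8, 119.4]
force: [-0.2, -0.6, -0.8]
grip_width: 0.0869
[ 0.5067 -0.061   0.271 ] [-0.0106  0.0188 -0.9998] 0.46646643021338524 [ 32.5   2.  -28.4  96.9  -0.1  82.    4.6]
lid_bar 0.67 [ 0.5072 -0.0634  0.1465]
lid_hinge 0.92 [ 0.6498 -0.0546  0.1131]
```

View pics/w14.png

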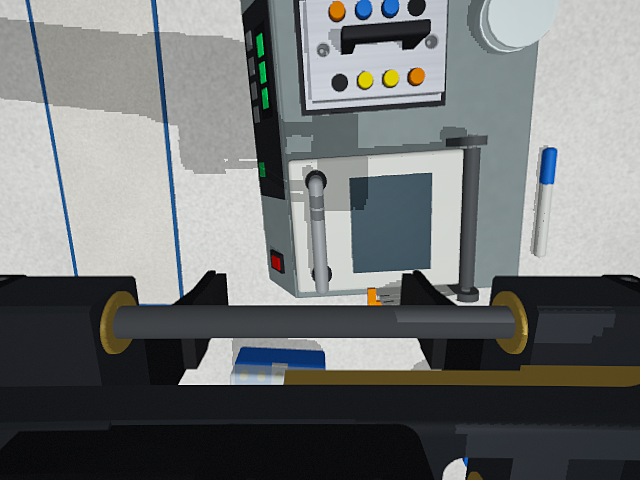

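```bash
python3 - <<'E'
from h import *
t,Rm,o=pose(); tp=(t,Rm)
g=lambda u,v,z:ray_z('wrist',(u,v),z,tp)
a,b=g(317,180,.147),g(320.5,288,.147); d=a-b; print(a,b,np.linalg.norm(d),np.degrees(np.arctan2(d[1],d[0])))
a,b=g(473,145,.112),g(467,292,.112); d=a-b; print(a,b,(a+b)/2,np.linalg.norm(d),np.degrees(np.arctan2(d[1],d[0])))
E
```

```text
[ 0.50690787 -0.01585129  0.147     ] [ 0.51118127 -0.11019402  0.147     ] 0.09443946799089213 92.59352902289837
[0.64465838 0.01316942 0.112     ] [ 0.65591714 -0.12655383  0.112     ] [ 0.65028776 -0.0566922   0.112     ] 0.140176123619604 94.60688326132964
```

```bash
python3 -m pendant '{"xyz":[[0.001,-0.001,-0.01],[0.001,-0.001,-0.02],[0,0,-0.022],[0,0,-0.022],[0,0,-0.018],[0,0,-0.01],[0,0,-0.003],[0,0,0]],"turn":[0.015,0.02,0.02,0.01,0,0,0,0]}' 1; python3 - <<'E'
from h import *
t,Rm,o=pose(); im=snap('wrist','w15.png')[:,:,::-1]; print(t.round(4),Rm.round(4)[:,0],np.degrees(np.arctan2(Rm[1,1],Rm[0,1])),o['qpos'].round(1))
E
```

```text
time_s: 20.42
tool_pos: [0.5084, -0.0625, 0.1602]
tool_rot: [-150.6, 88.7, 123.9]
force: [-0.5, -0.7, -0.3]
grip_width: 0.087
[ 0.5084 -0.0625  0.1602] [-0.0123  0.0183 -0.9998] 4.519676468722645 [ 31.9   6.3 -28.8 105.7   2.2  69.6   7.1]
```

View pics/w15.png

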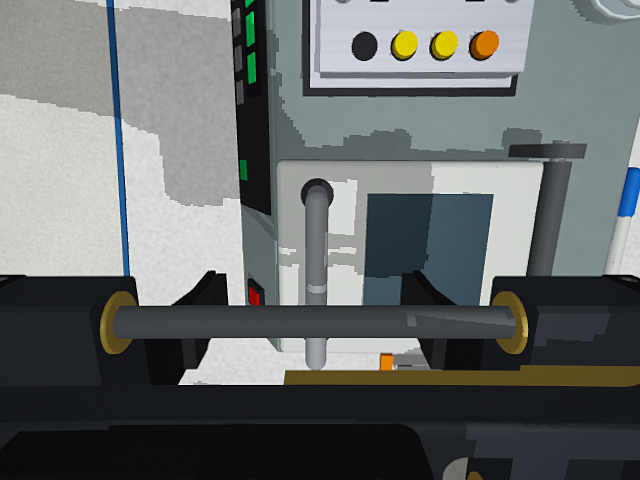

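```bash
python3 -m pendant '{"xyz":[[0,0,-0.008],[0,0,-0.01],[0,0,-0.006],[0,0,-0.002],[0,0,0]],"turn":[0,0,0,0,0]}' 1; python3 -m pendant '{"xyz":[[0,0,0],[0,0,0],[0,0,0],[0,0,0],[0,0,0],[0,0,0],[0,0,0],[0,0,0],[0,0,0],[0,0,0]],"turn":[0,0,0,0,0,0,0,0,0,0]}' 0 50;python3 - <<'E'
from h import *
t,Rm,o=pose(); im=snap('wrist','w16.png')[:,:,::-1]; print(t.round(4),Rm.round(4)[:,0],np.degrees(np.arctan2(Rm[1,1],Rm[0,1])),o['force'])
E
```

```text
time_s: 21.1
tool_pos: [0.5091, -0.0627, 0.1334]
tool_rot: [-154.4, 88.8, 120.1]
force: [0.1, 0.5, 0.5]
grip_width: 0.0876
time_s: 22.35
tool_pos: [0.5095, -0.0628, 0.1342]
tool_rot: [-156.3, 88.9, 118.2]
force: [-0.9, -0.8, 1.4]
grip_width: 0.0108
[ 0.5095 -0.0628  0.1342] [-0.0093  0.0174 -0.9998] 4.507109670390086 [-0.8694053  -0.84226577  1.42456796]
```

View pics/w16.png

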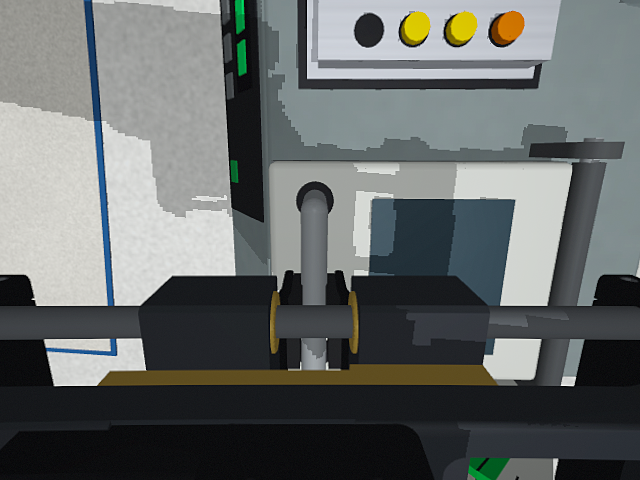

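```bash
cat > st.py <<'E'
from h import *
t,Rm,o=pose()
g=t-env.grip_point_offset*Rm[:,0]
print('TCP',t.round(4),'xax',Rm.round(4)[:,0],'yaw',round(np.degrees(np.arctan2(Rm[1,1],Rm[0,1])),2),'f',o['force'].round(1),'w',round(o['grip_width'],4),'t',o['time_s'])
b=t-.0128*Rm[:,0] # bar at grasp
h=np.array([.6486,-.0523,.112]); yaw=np.radians(4.3); dx=(b-h)[:2]@[np.cos(yaw),np.sin(yaw)]; dz=b[2]-h[2]
print('theta est',np.degrees(np.arctan2(dz,-dx))-14.04,'R',np.hypot(dx,dz))
E
python3 st.py
python3 -m pendant '{"xyz":[[0.001,0,0.005],[0.0015,0,0.006],[0.002,0,0.007],[0.002,0,0.007]],"turn":[0,0,0,0]}' 0 60; python3 st.py
```

```text
TCP [ 0.5095 -0.0628  0.1342] xax [-0.0093  0.0174 -0.9998] yaw 4.5 f [ 0.1 -0.8 -0.3] w 0.0109 t 22.4
theta est 0.04266087030007171 R 0.14376486591882612
time_s: 22.9
tool_pos: [0.5159, -0.0623, 0.1546]
tool_rot: [-156.4, 88.7, 118.1]
force: [7.0, 0.5, -12.7]
grip_width: 0.0101
TCP [ 0.5159 -0.0623  0.1546] xax [-0.0108  0.0203 -0.9997] yaw 4.51 f [  7.    0.5 -12.7] w 0.0101 t 22.9
theta est 8.586659604683444 R 0.14409324053576977
```

```bash
python3 -m pendant '{"xyz":[[0.002,0.0002,0.007],[0.0025,0.0002,0.007],[0.003,0.0002,0.007],[0.003,0.0002,0.007]],"turn":[0,0,0,0]}' 0 60; python3 st.py; python3 - <<'E'
from h import *
im=snap('scene','s17.png')[:,:,::-1]
cv2.imwrite('pics/s17c.png',cv2.resize(im[150:290,180:330],None,fx=4,fy=4,interpolation=cv2.INTER_CUBIC))
E
```

```text
time_s: 23.4
tool_pos: [0.5259, -0.0615, 0.1756]
tool_rot: [-152.5, 88.4, 122.0]
force: [7.6, -1.2, -18.4]
grip_width: 0.0102
TCP [ 0.5259 -0.0615  0.1756] xax [-0.0148  0.0236 -0.9996] yaw 4.49 f [  7.6  -1.2 -18.4] w 0.0102 t 23.4
theta est 17.845042361349194 R 0.14467164838899027
```

View pics/s17c.png

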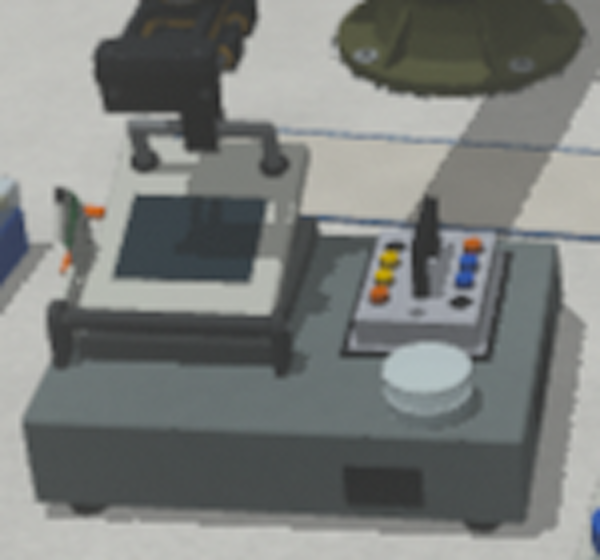

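```bash
python3 -m pendant '{"xyz":[[0.004,0.0003,0.005],[0.0045,0.0003,0.006],[0.0045,0.0003,0.006],[0.0045,0.0003,0.006]],"turn":[0,0,0,0]}' 0 60; python3 st.py
```

```text
time_s: 23.95
tool_pos: [0.5383, -0.0606, 0.1941]
tool_rot: [-133.8, 87.7, 140.7]
force: [0.1, -0.5, -14.9]
grip_width: 0.0104
TCP [ 0.5383 -0.0606  0.1941] xax [-0.0312  0.0256 -0.9992] yaw 4.47 f [  0.1  -0.5 -14.9] w 0.0104 t 23.95
theta est 26.678136586773356 R 0.14538442802414883
```

```bash
python3 -m pendant '{"xyz":[[0.005,0.0003,0.0055],[0.005,0.0003,0.0055],[0.005,0.0003,0.0055]],"turn":[0,0,0]}' 0 60; python3 st.py; python3 - <<'E'
from h import *
im=snap('scene','s18.png')[:,:,::-1]
cv2.imwrite('pics/s18c.png',cv2.resize(im[150:290,180:330],None,fx=4,fy=4,interpolation=cv2.INTER_CUBIC))
im=snap('top','t18.png')[:,:,::-1]
cv2.imwrite('pics/t18c.png',cv2.resize(im[180:310,320:470],None,fx=4,fy=4,interpolation=cv2.INTER_CUBIC))
snap('wrist','w18.png')
E
```

```text
time_s: 24.32
tool_pos: [0.5533, -0.0595, 0.2104]
tool_rot: [-131.9, 87.5, 142.5]
force: [2.7, 0.5, -20.3]
grip_width: 0.0104
TCP [ 0.5533 -0.0595  0.2104] xax [-0.0341  0.0262 -0.9991] yaw 4.47 f [  2.7   0.5 -20.3] w 0.0104 t 24.325
theta est 35.39880250996741 R 0.14633860728774228
```

View pics/s18c.png

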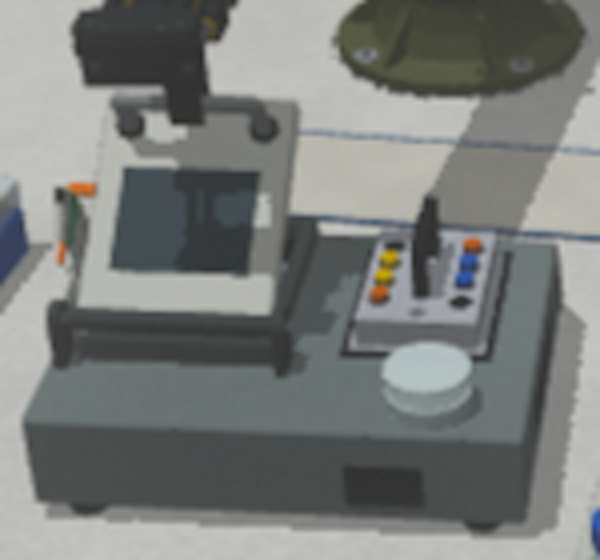

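View pics/t18c.png

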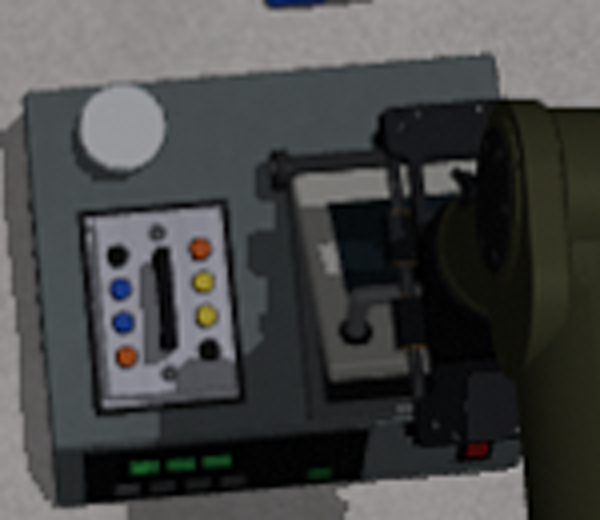

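View pics/w18.png

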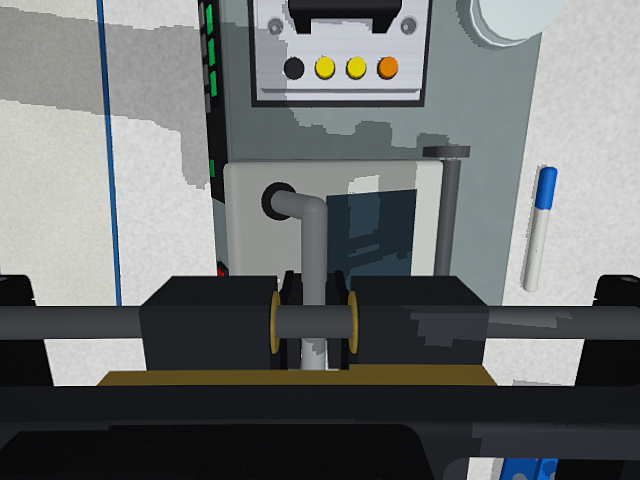

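```bash
cat > fit.py <<'E'
from h import *
from scipy.optimize import least_squares
def lidpt(P,th,h,yaw=np.radians(4.3)):
    P=np.atleast_2d(np.array(P,float))
    Rl=R.from_euler('z',yaw)*R.from_euler('y',th)
    return Rl.apply(P)+h
E
python3 - <<'E'
from fit import *
h=np.array([.649,-.0535,.112])
t,Rm,o=pose(); tp=(t,Rm)
P=[[-.14,.045,.035],[-.14,.045,0],[-.165,.065,0],[0,.065,0],[-.14,-.045,.035]]
for th in(0,):
  print('scene',th,proj('scene',lidpt(P,np.radians(th),h)).round(1).tolist())
for th in (30,33,36,39,42):
  L=lidpt(P,np.radians(th),h); print(th,'wrist',proj('wrist',L[:4],tp).round(1).tolist()); print('   scene crop',((proj('scene',L)-[180,150])*4).round(0).tolist())
E
python3 - <<'E'
import cv2
im=cv2.imread('pics/s0.png'); cv2.imwrite('pics/s0c.png',cv2.resize(im[150:290,180:330],None,fx=4,fy=4,interpolation=cv2.INTER_CUBIC))
E
```

```text
scene 0 [[248.7, 192.4], [249.8, 203.4], [258.5, 199.1], [247.2, 231.3], [216.5, 191.4]]
30 wrist [[298.9, 205.7], [271.4, 197.4], [224.1, 160.6], [452.2, 159.0]]
   scene crop [[256.0, 110.0], [265.0, 138.0], [299.0, 107.0], [269.0, 325.0], [121.0, 106.0]]
33 wrist [[309.9, 207.6], [276.8, 198.9], [229.1, 161.0], [452.2, 159.0]]
   scene crop [[254.0, 107.0], [263.0, 132.0], [297.0, 100.0], [269.0, 325.0], [118.0, 102.0]]
36 wrist [[322.3, 209.4], [283.2, 200.5], [235.5, 161.4], [452.2, 159.0]]
   scene crop [[251.0, 104.0], [261.0, 127.0], [295.0, 94.0], [269.0, 325.0], [115.0, 100.0]]
39 wrist [[336.2, 211.3], [290.6, 202.1], [243.3, 161.9], [452.2, 159.0]]
   scene crop [[249.0, 102.0], [259.0, 123.0], [292.0, 89.0], [269.0, 325.0], [112.0, 98.0]]
42 wrist [[351.4, 213.1], [299.3, 203.7], [252.9, 162.3], [452.2, 159.0]]
   scene crop [[246.0, 100.0], [257.0, 119.0], [290.0, 84.0], [269.0, 325.0], [109.0, 96.0]]
```

View pics/s0c.png

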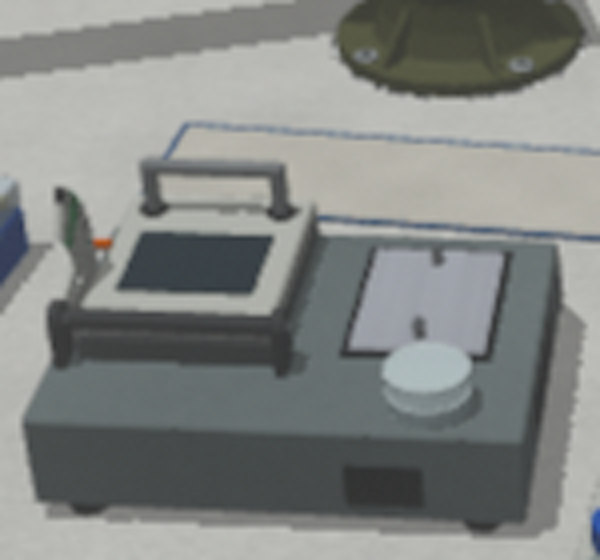

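```bash
python3 -m pendant '{"xyz":[[0.005,0.0003,0.003],[0.0045,0.0003,0.004],[0.004,0.0003,0.004]],"turn":[0,0,0]}' 0 60; python3 st.py; python3 - <<'E'
from fit import *
t,Rm,o=pose(); tp=(t,Rm)
snap('wrist','w19.png')
im=snap('scene','s19.png')[:,:,::-1]
cv2.imwrite('pics/s19c.png',cv2.resize(im[150:290,180:330],None,fx=5,fy=5,interpolation=cv2.INTER_CUBIC)[:600])
P=[[-.14,.045,.035],[-.14,.045,0],[-.165,.065,0],[0,.065,0],[-.14,-.045,.035]]
h=np.array([.649,-.0535,.112])
for th in (34,37,40,43):
  L=lidpt(P,np.radians(th),h); print(th,'wrist',proj('wrist',L[:4],tp).round(1).tolist()); print('   scene crop',((proj('scene',L)-[180,150])*5).round(0).tolist())
for n in('lid_bar','lid_hinge'):
  for c in('wrist','scene'):
    for r in pinpoint(c,n)[:1]: print(n,c,r['score'],toworld(c,r['at'],tp).round(4))
E
```

```text
time_s: 24.85
tool_pos: [0.5651, -0.0586, 0.2205]
tool_rot: [-128.2, 87.3, 146.3]
force: [2.0, 0.4, -23.0]
grip_width: 0.01
TCP [ 0.5651 -0.0586  0.2205] xax [-0.0395  0.0264 -0.9989] yaw 4.47 f [  2.    0.4 -23. ] w 0.01 t 24.85
theta est 41.498947992124904 R 0.14712986835078126
34 wrist [[289.8, 204.6], [260.4, 196.9], [213.5, 160.5], [432.4, 158.8]]
   scene crop [[316.0, 132.0], [328.0, 163.0], [370.0, 123.0], [336.0, 406.0], [147.0, 127.0]]
37 wrist [[301.1, 206.3], [266.2, 198.3], [219.1, 160.9], [432.4, 158.8]]
   scene crop [[313.0, 129.0], [326.0, 157.0], [367.0, 115.0], [336.0, 406.0], [143.0, 124.0]]
40 wrist [[313.6, 207.9], [272.9, 199.7], [226.1, 161.3], [432.4, 158.8]]
   scene crop [[310.0, 126.0], [323.0, 152.0], [365.0, 109.0], [336.0, 406.0], [139.0, 121.0]]
43 wrist [[327.5, 209.5], [280.7, 201.2], [234.7, 161.7], [432.4, 158.8]]
   scene crop [[307.0, 124.0], [320.0, 147.0], [362.0, 103.0], [336.0, 406.0], [135.0, 119.0]]
lid_bar wrist 0.79 [ 0.5649 -0.0645  0.2295]
lid_bar scene 0.7 [ 0.5639 -0.0622  0.229 ]
lid_hinge wrist 0.56 [ 0.6475 -0.0572  0.1137]
lid_hinge scene 0.84 [ 0.6502 -0.0516  0.1158]
```

View pics/w19.png

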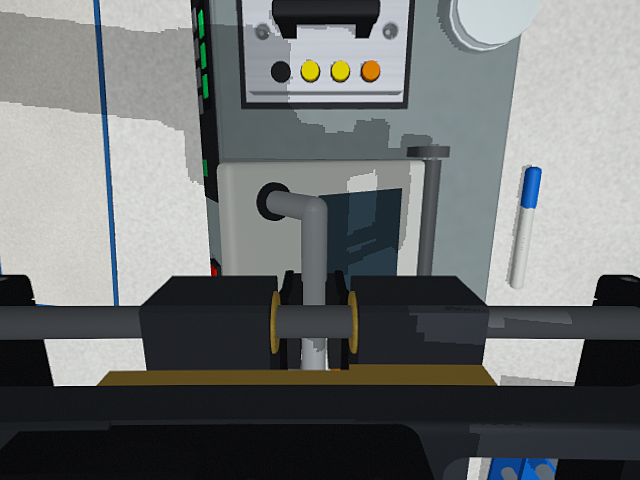

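View pics/s19c.png

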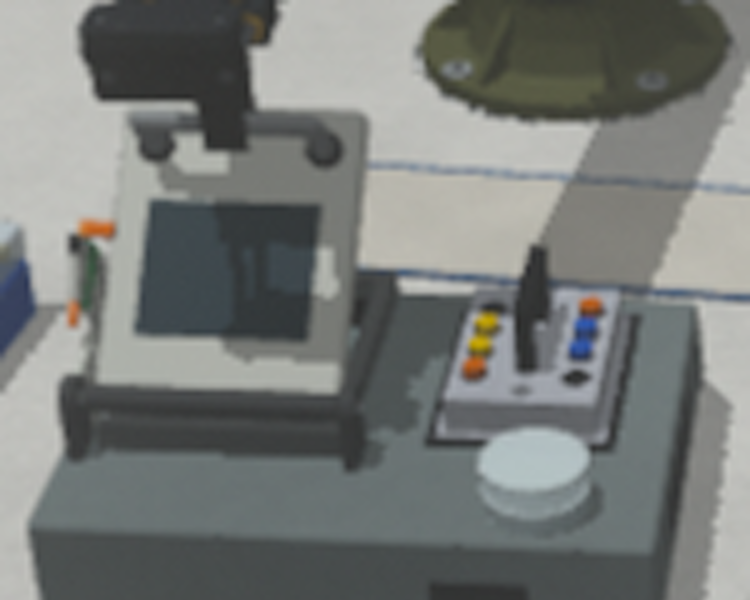

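```bash
python3 st.py; python3 -m pendant '{"xyz":[[0.0015,0.0001,0.001]],"turn":[0]}' 0 60; python3 st.py; python3 - <<'E'
from fit import *
t,Rm,o=pose(); tp=(t,Rm); snap('wrist','w20.png')
P=[[-.14,.045,.035],[-.14,.045,0],[-.165,.065,0],[0,.065,0],[-.14,-.045,.035]]
h=np.array([.649,-.0535,.112])
for th in (37,40,43):
  L=lidpt(P,np.radians(th),h); print(th,'wrist',proj('wrist',L[:4],tp).round(1).tolist())
t,Rm,o=pose(); print(t,o['force'],o['joint_velocities'].round(2))
E
```

```text
TCP [ 0.5651 -0.0586  0.2206] xax [-0.0387  0.0264 -0.9989] yaw 4.47 f [  3.   -0.2 -23.5] w 0.0104 t 25.15
theta est 41.51665847511157 R 0.14716870740415577
time_s: 25.28
tool_pos: [0.5661, -0.0585, 0.2213]
tool_rot: [-127.8, 87.3, 146.6]
force: [-0.3, -0.3, -21.0]
grip_width: 0.0101
TCP [ 0.5661 -0.0585  0.2213] xax [-0.04    0.0263 -0.9989] yaw 4.47 f [ -0.3  -0.3 -21. ] w 0.0101 t 25.275
theta est 41.98962320862245 R 0.14718151283842987
37 wrist [[299.0, 206.0], [264.6, 198.1], [217.6, 160.9], [430.8, 158.8]]
40 wrist [[311.5, 207.6], [271.3, 199.5], [224.5, 161.3], [430.8, 158.8]]
43 wrist [[325.2, 209.3], [279.0, 201.0], [232.9, 161.7], [430.8, 158.8]]
[ 0.56631166 -0.05851931  0.22141267] [  1.75313095   0.36866347 -22.27508031] [-0.01 -0.09 -0.03 -0.03 -0.09 -0.12  0.15]
```

View pics/w20.png

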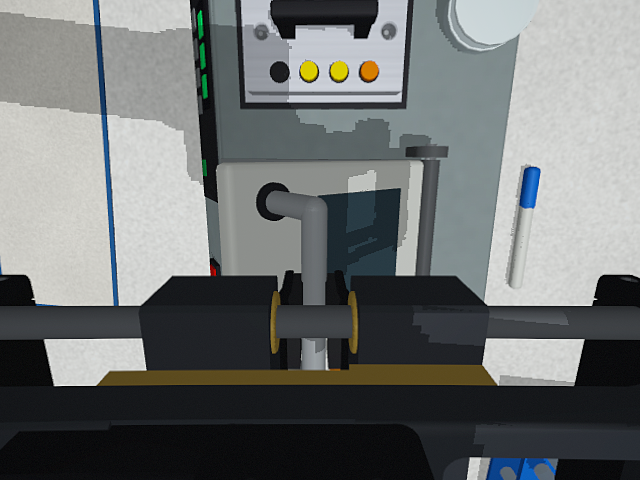

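```bash
python3 - <<'E'
from fit import *
for i in range(24): read_camera('top')
t,Rm,o=pose(); tp=(t,Rm); im=snap('wrist','w21.png')[:,:,::-1]
a=cv2.imread('pics/w20.png')
print(t,o['force'],o['time_s'],o['grip_width'],np.abs(a.astype(int)-im).mean())
cv2.imwrite('pics/w21c.png',cv2.resize(np.hstack([a[140:300,200:340],im[140:300,200:340]]),None,fx=2.8,fy=2.8,interpolation=cv2.INTER_CUBIC))
im=snap('top','t21.png')[:,:,::-1];snap('scene','s21.png')
cv2.imwrite('pics/t21c.png',cv2.resize(im[180:310,320:470],None,fx=4,fy=4,interpolation=cv2.INTER_CUBIC))
E
```

```text
[ 0.56659801 -0.05850819  0.22158898] [  0.30307129   0.14900301 -21.37003888] 26.525 0.010179067727298362 2.7248025173611112
```

View pics/w21c.png

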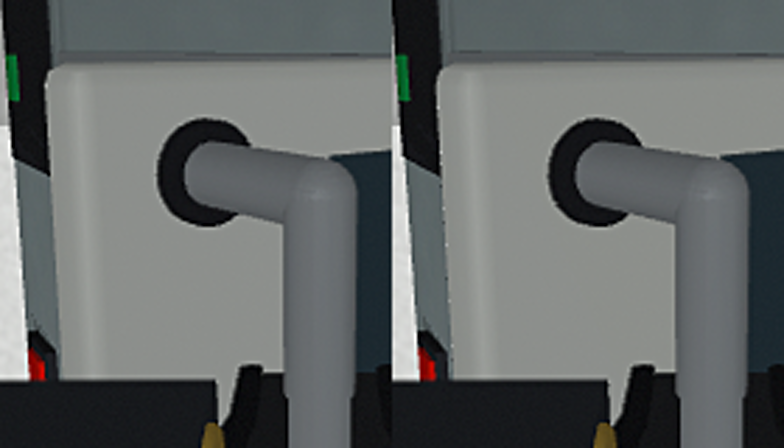

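View pics/s21.png

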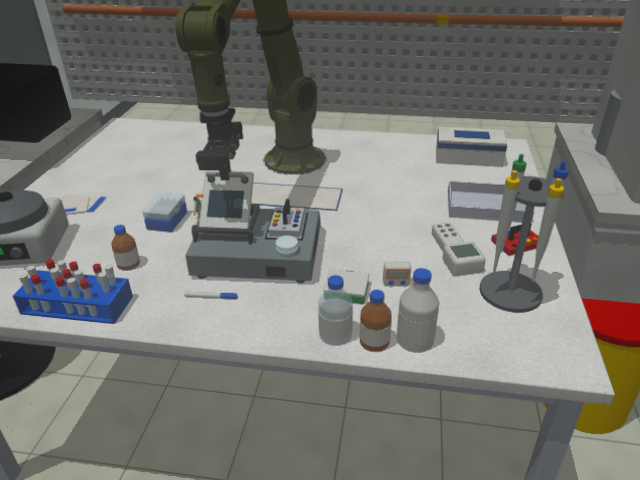

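View pics/t21c.png

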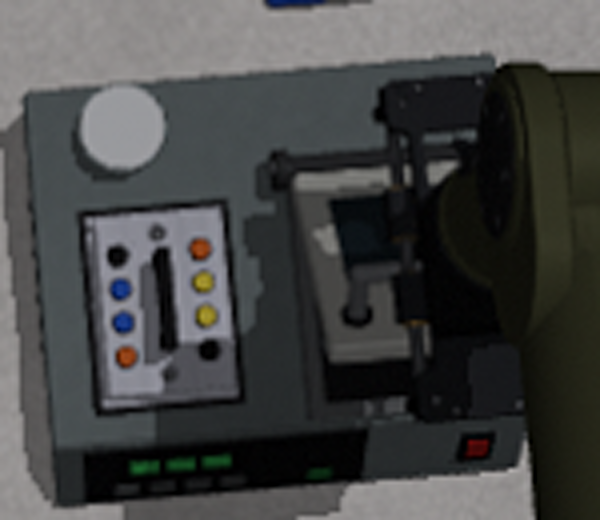

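```bash
python3 -c "
from cell import sign_off; print(sign_off())"
```

```text
the job is handed in; nothing more can be done
None
```

I seated the tube plate on the heating bed and let go of it. I then raised the slide chamber lid to about 40° and handed the job in at about 26.6 s with the bar still held at 60 N.

**Plate**
- I carried it by the handle, tilted by up to about 1°, and lowered it over both pins without a drop. I then pressed it down with about 32 N until it stopped.
- After I let go, both pins showed in the locating holes. The plate's height came out within about 2 mm of flush, which is the network's own error.

**Lid angle**
- The hinge scale was hidden from the cameras by the gripper, so I never read the pointer directly.
- Fitting the lid's geometry in the wrist and scene pictures gave about 39.5–41°, and the network's bar position gave about 40–41°.
- The estimate from tool position read about 42°. The bar had slipped 4–5 mm towards the fingertips during the lift, so I trusted the pictures instead. All the estimates lie inside the green band.

**Holding**
- The force on the tool stayed at about 21–23 N, mostly straight down. That is more than the expected 7–10 N, because the lift also pulls along the lid's arm.
- Over a 1.2 s hold before hand-in, the tool moved less than 0.4 mm and the lid showed no visible movement.

The last scene and top pictures showed nothing out of place, including the red look-alike plate. I judged that by eye and did not measure it.

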